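# Nest the pouring pots from the sloping rack, handles clear

### The arm

A 7-joint arm with a two-finger parallel gripper is mounted at the origin on the work surface. World frame = base frame: x ahead of the robot, y to its left, z up, the work surface at z = 0. Lengths are in m, angles in rad, forces in N, time in s.
With the tool pointing down it reaches from about 0.425 to 0.925 m from the base axis. Payload 6.8 kg.
Tool frame: the origin (TCP) lies at the very end of the fingers, on their centre line; the grasp point (between the pads) lies 19 mm behind it (r.grip_depth is the z of the grasp point in the tool frame, in m); z points along the fingers, y is the direction in which the jaws open and shut (so a half turn about z gives the same grasp; the last joint's range is limited). The gripper opens to 85 mm and grips with 20 to 120 N. Pads are 22 mm wide; open, the fingers measure 114 mm over their backs; the gripper's body (76 mm by 85 mm) begins 54 mm behind the grasp point. The pads swing forward as they close: fully open they stand 13 mm farther back than shut.
Start: joints at [-1.365, 0.477, 0.022, 1.555, -0.011, 1.109, -0.083], TCP at [0.208, 0.642, 0.231] pointing down, gripper open.
Joint ranges: [-2.96, 2.96], [-0.34, 2.1], [-1.41, 1.46], [0.24, 2.44], [-1.37, 4.51], [0.17, 1.92], [-2.96, 2.96]. Speed limits (rad/s): [2.39, 2.39, 3.14, 3.14, 3.14, 3.14, 3.14].

### API

Orientations are given as a rotation vector (axis times angle).
In Python, from station import r gives the robot as it stands.
- The arm moves only by the tool arm_command, never from a script. Its argument "series" is a list of rows, each a list of 3 entries, a list of its own where there are three numbers: the shift along the tool's x, y, z in units of 25 mm (1.0 is 25 mm), then the turn about the tool's z in units of 6 degrees (1.0 is 6 degrees), then the opening in per cent of the stroke, from 0 (shut) to 100 (fully open). A call has 1 to 10 rows; each row shifts and turns the commanded pose from where the row before left it, along the tool's axes as they then stand; what a row does not reach is not made up. A row lasts 1/12 s, in which the tool goes at most 41.7 mm and 7.16 degrees, less where a joint would pass 70% of its speed; a pose out of reach is approached as far as the arm can. A call is refused whole if a number of a shift passes 1 or a number of a turn 1, either way. A call with a gripper value outside its range is refused whole. The fingers move at their own pace and stop on an object; "squeeze" is the grip in N (left out, the last holds). Time passes only in rows, so rows that do not move let the fingers close. It gives the time, the measured TCP pose, the force and the opening at its end, in the units of the state.
- r.sense(): the state, without advancing time (a new reading comes with each control period).
- r.camera(name): name is "scene" or "top"; returns a dict with "color" (384x512x3 uint8, blue, green, red), "K" (3x3 intrinsics, pixels), "k1" (the pictures are not rectified: a ray, as slopes to the right and down, at radius r is drawn at 1 + k1 r^2 times it, then the intrinsics apply), "rvec" (rotation vector, rad) and "tvec" (3), from world to camera coordinates, as OpenCV has them. Camera axes: x right, y down, z forward; pixel columns grow to the right and rows downward; lengths in m; the calibration is good to about 2 mm. A picture is of the moment at which its call begins. There is no depth.
- r.sign_off(): hands the job in, once; it reports no verdict.
The state is a dict: "time_s": time; "q": joint angles; "joint_vel": joint speeds; "joint_torque": joint torques, N m; "eef_pos": TCP position; "ee_rot": TCP orientation; "wrist_force": force on the tool from outside, world axes, zero at the start; "wrist_torque": the same for the moment, N m; "gripper_width": opening from 0.0 (shut) to 1.0 (fully open).
Only numpy, scipy, OpenCV 4.12 (cv2) and the standard library are available. Lean on these libraries where they do the work, as an engineer would, in place of code of your own. Each camera call takes 0.05 s, during which the arm holds its last target. There are 200 camera calls.

### The job

Put the three steel pouring pots together as one nested set: take the medium and the small pot off the sloping rack, set the medium pot into the large one and the small pot into the medium one, each lowered (not dropped) until its rim lies flat on the rim below. Turn the three handles well clear of one another, so that a hand could take any one of them. Leave the large pot standing where it is, and do not disturb the other things on the bench.

Things in the scene. Friction and masses are not known exactly. Their poses are not given: they have to be found in the camera images.
- pot_large: Large steel pouring pot, tapered, black handle grip, about 300 g. 90 mm high; rim 136 mm across, 5 mm thick; mouth 119; outside 104 at the bottom, 124 under the rim. Origin: centre of underside; z up out of the mouth, x towards the handle. Stands upright on the bench.
- pot_large_grip (a point): Point in the black handle grip of the large pot, 110 mm out from the pot's axis, 97 mm above its underside; axes as the pot. The grip is a straight bar with flat sides, 16 mm wide, 18 high, 84 long, rising outwards at 12 deg from the rim's plane; the point is 30 mm from its inner end and 54 mm from its outer end.
- pot_medium: Medium steel pouring pot, tapered, blue handle grip, about 240 g. 80 mm high; rim 130 mm across, 5 mm thick; mouth 106; outside 91 at the bottom, 111 under the rim. Origin: centre of underside; z up out of the mouth, x towards the handle. Stands leaning 30 deg on the rack, handle roughly up the slope. Seated, its rim rests on the large pot's rim: origin 15 mm above the large one's, 2 to 4 mm of play.
- pot_medium_grip (a point): Point in the blue handle grip of the medium pot, 107 mm out from the pot's axis, 87 mm above its underside; axes as the pot. The grip is a straight bar with flat sides, 16 mm wide, 18 high, 84 long, rising outwards at 12 deg from the rim's plane; the point is 30 mm from its inner end and 54 mm from its outer end.
- pot_small: Small steel pouring pot, tapered, red handle grip, about 180 g. 70 mm high; rim 117 mm across, 5 mm thick; mouth 93; outside 78 at the bottom, 98 under the rim. Origin: centre of underside; z up out of the mouth, x towards the handle. Beside the medium one on the rack (either side), leaning 30 deg, handle up the slope. Seated, its rim rests on the medium pot's rim: origin 15 mm above its, 2 to 4 mm of play.
- pot_small_grip (a point): Point in the red handle grip of the small pot, 100.5 mm out from the pot's axis, 77 mm above its underside; axes as the pot. The grip is a straight bar with flat sides, 16 mm wide, 18 high, 84 long, rising outwards at 12 deg from the rim's plane; the point is 30 mm from its inner end and 54 mm from its outer end.
- rack: Fixed grey steel bench rack, black mat: deck 180 mm deep, 380 wide, sloping up at 30 deg away from the robot. Origin: middle of the deck's face, 85 mm above the bench; x up the slope, y along the rack to the left, z square out of the deck. Lip at the low edge 28 mm above the deck, end edges 12 mm. Pots stand 35 to 46 mm downslope of the middle, 160 to 180 mm apart.
- mould: Blue rubber casting mould, an open block 110 x 85 x 35 mm; origin: centre of its underside. To be left alone.
- bottle: White plastic bottle with a blue cap, 52 mm across, 115 mm high; origin: centre of its underside. To be left alone.
- tape: Roll of paper tape lying flat, 92 mm across, 24 mm high; origin: centre of its underside. To be left alone.
- pliers: Pliers with green handles lying flat, 187 x 58 mm, 14 mm high; origin: at the pivot, on the bench; jaws to +x. To be left alone.
- cup: Clear plastic mixing cup, 72 mm across, 80 mm high; origin: centre of its underside. To be left alone.
- stick: Wooden stirring stick lying flat, 200 x 18 x 6 mm, long side along x; origin: centre of its underside. To be left alone.
Mind the look-alikes: they are no part of the job. Leave any green or purple look-alike of the pot_small alone.

How it is judged:
By the outcome, as a careful person would: the job done as asked, in the order asked, and still so for the second after the job is handed in, with the robot touching nothing.
It also fails if it takes over 64 s, if anything falls off the work surface, if the arm or the gripper's body presses on something with over 40 N, if the wrist force passes 120 N, or if a joint passes its speed limit or range.

## Working session

There is one attempt and no reset: what is moved stays moved. The work goes in short steps, Python scripts to look and compute and a tool call to move; the robot and the scene stay as the last step left them, time stands still between calls to the robot, and variables do not carry over. Pictures are saved under pics/ and viewed, about 8 in all and at most 12, crops included, and the job is handed in when it is done.

Besides the shell and the picture viewer there is one more tool, called after "Request:" by a JSON object that holds its "name" and its "arguments". arm_command: Moves the arm, as the interface text tells. Its arguments: {"type":"object","properties":{"series":{"type":"array"},"squeeze":{"type":"number"}},"required":["series"]}

```bash
ls; mkdir -p pics; python3 - <<'E'
from station import r
import cv2,numpy as np
for n in("scene","top"):
    c=r.camera(n); cv2.imwrite(f"pics/{n}0.png",cv2.resize(c["color"],(800,600),interpolation=cv2.INTER_CUBIC))
    print(n,c["K"],c["k1"],c["rvec"],c["tvec"])
print(r.sense(), r.grip_depth)
E
```

```text
pics
scene [[352.46687313   0.         256.99251817]
 [  0.         352.46687313 187.98664403]
 [  0.           0.           1.        ]] -0.0007168323171090751 [ 2.09668479  0.80296529 -0.40091194] [-0.4189181  -0.04942456  1.57307841]
top [[437.08557377   0.         257.01667246]
 [  0.         437.08557377 193.54329158]
 [  0.           0.           1.        ]] -0.0944114010805931 [ 2.12198665 -2.15544441  0.14330167] [0.09529998 0.48872889 1.44252956]
{'time_s': 0.1, 'q': array([-1.36506944,  0.47775112,  0.02234479,  1.55635999, -0.01148823,
        1.10927765, -0.08306952]), 'joint_vel': array([-0.00028771, -0.00129733, -0.00034226, -0.00263546, -0.00077506,
       -0.00083677,  0.00116904]), 'joint_torque': array([ 4.38554707e-03, -5.97764289e+01,  1.61360878e+00, -2.81956279e+01,
        1.28063301e-02,  5.02771174e-03, -3.63557581e-05]), 'eef_pos': array([0.20822358, 0.6415201 , 0.23039726]), 'ee_rot': array([-4.90834140e-01, -3.10288215e+00,  2.61203059e-03]), 'wrist_force': array([ 0.19487329, -0.30114538, -0.21355571]), 'wrist_torque': array([-0.05223871, -0.00957833, -0.01673445]), 'gripper_width': 1.0013119717739354} -0.0187
```

View pics/scene0.png

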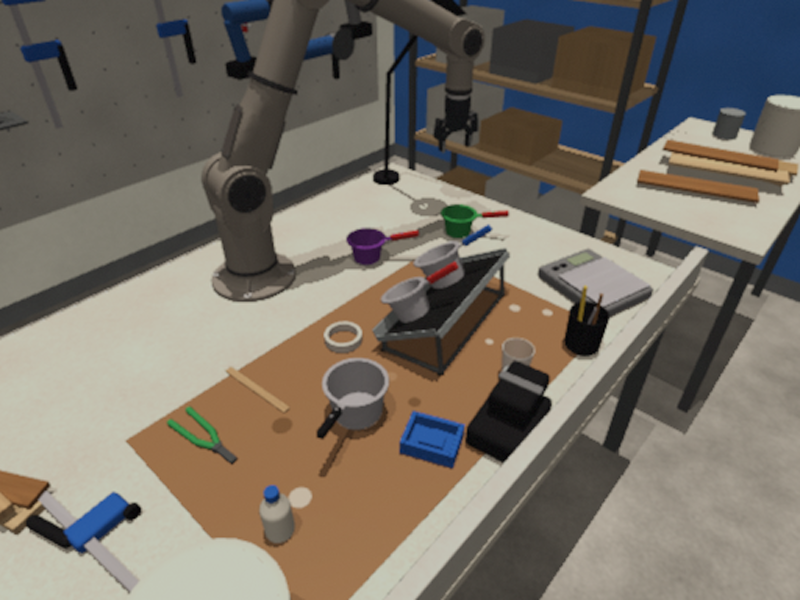

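View pics/top0.png

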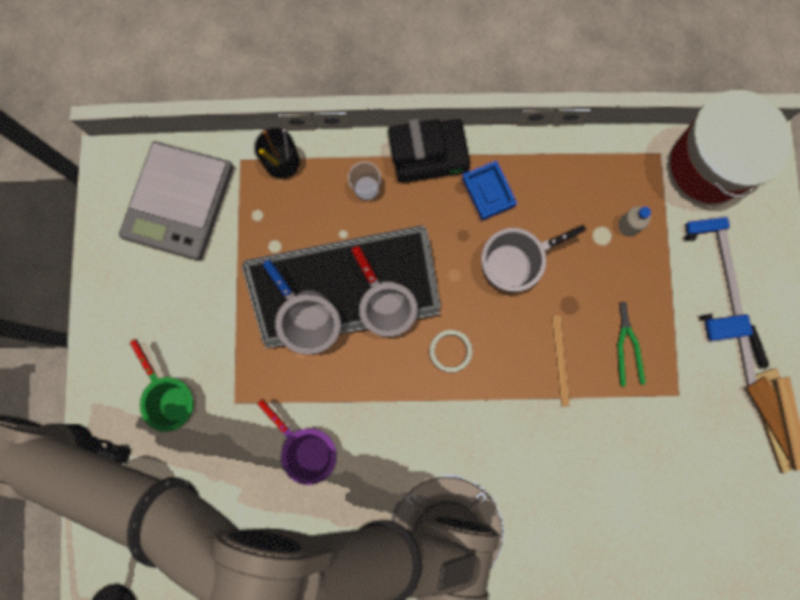

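The blue-handled medium pot is at about (307,323) in the top view and the steel red-handled small pot is at (388,308), both on the rack. The large pot is at (513,262), with its black handle towards (568,238).

Three pots have red handles: steel at (388,308), green at (166,403) and purple at (308,455). The steel one on the rack is pot_small, because the other two are coloured look-alikes on the bench. I'll enlarge to confirm and measure.

```bash
python3 - <<'E'
from station import r
import cv2,numpy as np
def crop(n,x0,y0,x1,y1,s,f):
    im=r.camera(n)["color"][y0:y1,x0:x1]
    im=cv2.resize(im,None,fx=s,fy=s,interpolation=cv2.INTER_CUBIC)
    for x in range((x0//10+1)*10,x1,10):
        cv2.line(im,((x-x0)*s,0),((x-x0)*s,12 if x%50==0 else 5),(255,255,0),1)
        if x%20==0: cv2.putText(im,str(x),((x-x0)*s-12,24),0,.4,(255,255,0),1)
    for y in range((y0//10+1)*10,y1,10):
        cv2.line(im,(0,(y-y0)*s),(5,(y-y0)*s),(255,255,0),1)
        if y%20==0: cv2.putText(im,str(y),(8,(y-y0)*s+4),0,.4,(255,255,0),1)
    cv2.imwrite(f,im)
crop("top",150,138,386,232,3,"pics/t1.png") if 0 else crop("top",150,135,290,232,5,"pics/t1.png")
crop("scene",195,135,345,282,4,"pics/s1.png")
E
```

```text
(no output)
```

View pics/t1.png

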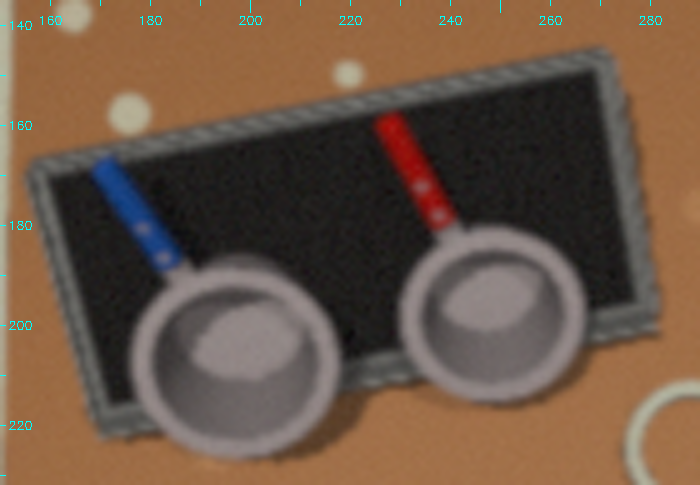

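View pics/s1.png

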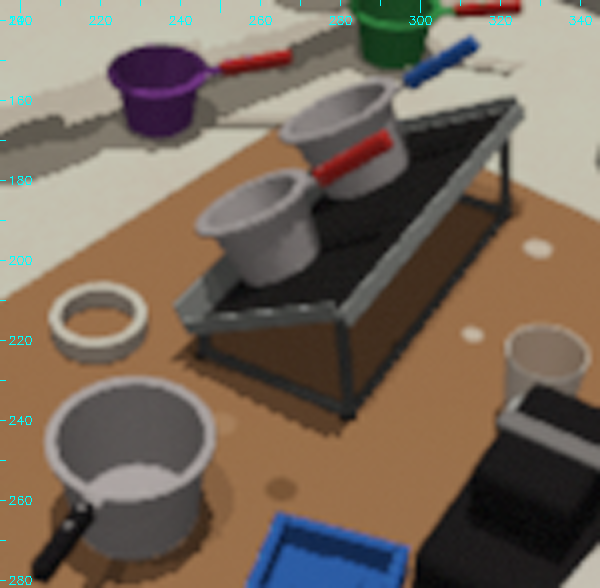

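```bash
cat > h.py <<'E'
import cv2,numpy as np
from scipy.spatial.transform import Rotation as R
from scipy.optimize import least_squares
from station import r
CAM={}
def cam(n,fresh=False):
    if n not in CAM or fresh: CAM[n]=r.camera(n)
    return CAM[n]
def proj(n,P):
    c=cam(n); d=np.array([c["k1"],0,0,0,0.])
    return cv2.projectPoints(np.asarray(P,float).reshape(-1,3),c["rvec"],c["tvec"],c["K"],d)[0].reshape(-1,2)
# h, rim radius, grip point r, z
POT=dict(l=(.090,.068,.110,.097),m=(.080,.065,.107,.087),s=(.070,.0585,.1005,.077))
T=np.linspace(0,2*np.pi,180)
def rim(k):
    h,a,_,_=POT[k]; return np.vstack([np.c_[a*np.cos(T),a*np.sin(T),T*0+z] for z in(h,h-.005)])
def bar(k):  # 8 corners; first 4 inner end
    _,_,x,z=POT[k]; u=np.array([np.cos(.2094),0,np.sin(.2094)]); w=np.array([-u[2],0,u[0]])
    return np.array([np.array([x,0,z])+s*u+b*np.array([0,1,0])+c*w for s in(-.030,.054) for b in(-.008,.008) for c in(-.009,.009)])
def feat(n,k,Rm,p):
    q=proj(n,rim(k)@Rm.T+p); e=[*q.min(0),*q.max(0)]
    b=proj(n,bar(k)@Rm.T+p); return np.r_[e,b[:4].mean(0),b[4:].mean(0)]
def deckpose(rack,pot):
    Rr=R.from_euler("ZY",[rack[2],-np.pi/6]).as_matrix(); 
    return Rr@R.from_euler("z",pot[2]).as_matrix(), np.array([rack[0],rack[1],.085])+Rr@np.array([pot[0],pot[1],0])
def uppose(x,y,a,z=0): return R.from_euler("z",a).as_matrix(),np.array([x,y,z])
W=np.array([1,1,1,1,.4,.4,.4,.4])
def overlay(n,items,box,s,f):
    x0,y0,x1,y1=box; im=cv2.resize(cam(n)["color"][y0:y1,x0:x1],None,fx=s,fy=s,interpolation=cv2.INTER_CUBIC)
    g=lambda q:np.round((q-[x0,y0])*s+s/2).astype(int)
    for k,Rm,p in items:
        q=proj(n,rim(k)@Rm.T+p); cv2.polylines(im,[g(q[:180]).reshape(-1,1,2)],True,(0,255,255),1)
        cv2.polylines(im,[cv2.convexHull(g(proj(n,bar(k)@Rm.T+p)))],True,(0,255,0),1)
    cv2.imwrite(f,im)
E
cat > fit.py <<'E'
from h import *
t=lambda *v:np.array(v)/5+np.tile([150,135],len(v)//2)-.4
s=lambda *v:np.array(v)/4+np.tile([195,135],len(v)//2)-.4
u=lambda *v:np.array(v)/1.5625-.2
M={"m":(t(130,267,341,460,175,265,106,168),s(281,79,398,172,408,80,474,44)),
   "s":(t(399,226,587,406,444,224,391,122),s(198,170,316,240,317,180,388,140)),
   "l":(u(481,229,546,293,549,245,583,229),s(46,377,214,503,88,512,40,572))}
M["m"][1][3]=np.nan  # bottom hidden by handle/body
M["s"][1][3]=np.nan
rc=t(30,162,608,47).reshape(2,2)
def res(v):
    o=[]
    for k,pt in(("m",v[3:6]),("s",v[6:9])):
        Rm,p=deckpose(v,pt)
        for i,n in enumerate(("top","scene")): o.append(np.nan_to_num((feat(n,k,Rm,p)-M[k][i])*W))
    Rr,p0=deckpose(v,[0,0,0])
    c=proj("top",[p0+Rr@np.array([.09,.19,.01]),p0+Rr@np.array([.09,-.19,.01])])
    o.append(.3*(c-rc).ravel()); o.append([(v[3]+.040)/.004,(v[6]+.040)/.004])
    return np.concatenate(o)
f=least_squares(res,[.55,.15,.2,-.04,.085,0,-.04,-.085,0]); v=f.x
print(np.round(v,4)); print(np.round(f.fun,1))
g=least_squares(lambda v:np.r_[[(feat(n,"l",*uppose(*v))-M["l"][i])*W for i,n in enumerate(("top","scene"))]].ravel(),[.6,-.1,-.5])
print(np.round(g.x,4)); print(np.round(g.fun,1))
np.savez("pose.npz",v=v,l=g.x)
it=[("m",*deckpose(v,v[3:6])),("s",*deckpose(v,v[6:9])),("l",*uppose(*g.x))]
for k,Rm,p in it:
    G=p+Rm@np.array([POT[k][2],0,POT[k][3]]); d=Rm[:,0]; print(k,"origin",p.round(4),"grip",G.round(4),"hdir deg",np.degrees(np.arctan2(d[1],d[0])).round(1),"bar slope",np.degrees(np.arcsin((Rm@[np.cos(.2094),0,np.sin(.2094)])[2])).round(1))
overlay("top",it,(150,130,390,235),3,"pics/ot.png"); overlay("scene",it,(195,135,345,282),4,"pics/os.png")
a=cv2.imread("pics/ot.png");b=cv2.imread("pics/os.png")
b=cv2.resize(b,None,fx=.46,fy=.46) if 0 else b
cv2.imwrite("pics/o1.png",a)
# world of some top pixels at z=0 (800 scale)
c=cam("top");Rc=cv2.Rodrigues(c["rvec"])[0]
for px in [(560,316),(565,403),(450,350),(622,386),(635,225),(490,190),(365,183),(308,455),(700,500),(600,480),(166,403)]:
    q=cv2.undistortPoints(np.array([[px]],float)/1.5625,c["K"],np.array([c["k1"],0,0,0]))[0,0]
    d=Rc.T@np.r_[q,1];o=-Rc.T@c["tvec"]; print(px,(o-d*o[2]/d[2])[:2].round(3))
E
python3 fit.py
```

```text
[ 0.5211  0.211   0.1667 -0.0411  0.08    0.2963 -0.0431 -0.0851  0.254 ]
[ 0.4 -0.  -0.4 -0.1 -0.1 -0.  -0.2 -0.5 -0.5 -0.4  0.2  0.  -0.1  0.4
  0.3 -0.2  0.2  0.2 -0.6 -1.1  0.1 -0.2 -0.1 -0.6 -0.3 -0.7 -0.9  0.
  0.1 -0.2  0.3 -0.3 -0.   0.5  0.3  0.9 -0.3 -0.8]
[ 0.5695 -0.1506 -1.1683]
[ 0.4 -0.3  0.1 -0.6 -0.2 -0.1  0.5 -0.4 -0.5 -0.9  0.2 -0.4  0.  -0.7
 -0.1  0.1]
m origin [0.4727 0.284  0.0644] grip [0.512  0.3223 0.191 ] hdir deg 29.0 bar slope 40.4
s origin [0.4984 0.1209 0.0634] grip [0.5393 0.1534 0.1787] hdir deg 26.2 bar slope 40.8
l origin [ 0.5695 -0.1506  0.    ] grip [ 0.6126 -0.2518  0.097 ] hdir deg -66.9 bar slope 12.0
(560, 316) [ 0.459 -0.263]
(565, 403) [ 0.268 -0.265]
(450, 350) [ 0.388 -0.017]
(622, 386) [ 0.302 -0.393]
(635, 225) [ 0.665 -0.446]
(490, 190) [ 0.751 -0.117]
(365, 183) [0.773 0.168]
(308, 455) [0.165 0.296]
(700, 500) [ 0.051 -0.554]
(600, 480) [ 0.101 -0.335]
(166, 403) [0.279 0.613]
```

View pics/ot.png

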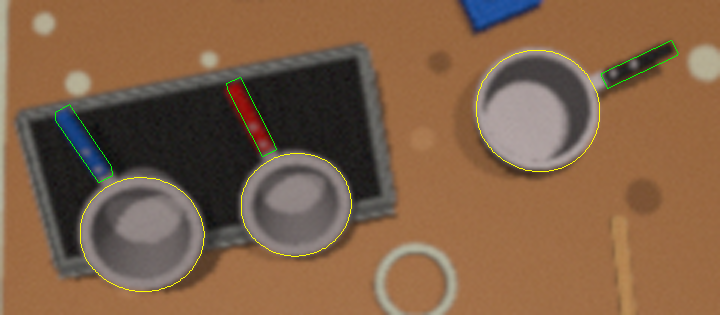

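View pics/os.png

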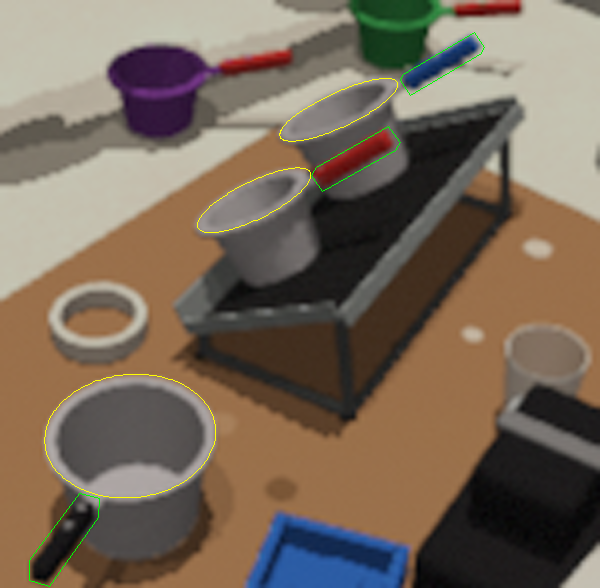

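The overlay fits all three pots, with rims and handles within about 1 px. The steel red-handled pot on the rack is confirmed as pot_small. Next I'll work out the grasp and transfer waypoints.

```bash
cat > go.py <<'E'
import sys
from h import *
def go(tcp,hdir,show=True):
    """tool shift (25mm units), handle direction hdir (deg) -> turn units for nearest jaw alignment"""
    s=r.sense(); Rm=R.from_rotvec(s["ee_rot"]).as_matrix()
    d=Rm.T@(np.array(tcp)-s["eef_pos"])
    y=Rm[:,1]; a=np.degrees(np.arctan2(y[1],y[0])); w=hdir+90
    dy=(w-a+90)%180-90
    print("tcp",s["eef_pos"].round(4),"jaw",a.round(1),"shift u",(d/.025).round(2),"turn u (shift first)",(-dy/6).round(2),"q7",s["q"][6].round(2),"q1",s["q"][0].round(2),"t",round(s["time_s"],2),"F",s["wrist_force"].round(1),"w",round(s["gripper_width"],3))
    print("world x tool axes",Rm.T.round(2)[0],Rm.T.round(2)[1])
E
python3 - <<'E'
from go import *
v=np.load("pose.npz")["v"]
for k,pt in(("m",v[3:6]),("s",v[6:9])):
    Rm,p=deckpose(v,pt); u=Rm@[np.cos(.2094),0,np.sin(.2094)]; G=p+Rm@np.array([POT[k][2],0,POT[k][3]])
    h=np.degrees(np.arctan2(u[1],u[0])); print(k,"bar az",h,"slope",np.degrees(np.arcsin(u[2])),"tcp",G-[0,0,.0187])
    go(G-[0,0,.0187],h)
E
```

```text
m bar az 31.56882236497437 slope 40.37484743199546 tcp [0.51203811 0.32227541 0.17226096]
tcp [0.2083 0.6418 0.231 ] jaw 72.0 shift u [-15.5   -8.41   2.35] turn u (shift first) -8.26 q7 -0.08 q1 -1.37 t 0.3 F [-0.3  0.7 -0.4] w 1.001
world x tool axes [-0.95  0.31 -0.  ] [ 0.31  0.95 -0.  ]
s bar az 28.496938455692593 slope 40.79896807034435 tcp [0.53927203 0.15342754 0.1600477 ]
tcp [0.2083 0.6418 0.231 ] jaw 72.0 shift u [-18.62 -14.49   2.85] turn u (shift first) -7.75 q7 -0.08 q1 -1.37 t 0.3 F [-0.3  0.7 -0.4] w 1.001
world x tool axes [-0.95  0.31 -0.  ] [ 0.31  0.95 -0.  ]
```

Request:
{"name": "arm_command", "arguments": {"series": [[[-1,-0.55,-0.25],0,60],[[-1,-0.55,-0.25],0,60],[[-1,-0.55,-0.25],0,60],[[-1,-0.55,-0.25],0,60],[[-1,-0.55,-0.25],0,60],[[-1,-0.55,-0.25],0,60],[[-1,-0.55,-0.25],0,60],[[-1,-0.55,-0.25],0,60],[[-1,-0.55,-0.25],0,60],[[-1,-0.55,-0.25],0,60]]}}

```text
time_s: 1.13
eef_pos: [0.4045, 0.4329, 0.2942]
ee_rot: [-0.491, -3.103, -0.0]
wrist_force: [0.1, 0.1, 0.7]
gripper_width: 0.6
```

Request:
{"name": "arm_command", "arguments": {"series": [[[-1,-0.55,0],0,60],[[-1,-0.55,0],0,60],[[-1,-0.55,0],0,60],[[-1,-0.55,0],0,60],[[-1,-0.55,0],0,60],[[0,0,0],1,60],[[0,0,0],1,60],[[0,0,0],1,60],[[0,0,0],1,60],[[0,0,0],1,60]]}}

```text
time_s: 1.97
eef_pos: [0.5013, 0.33, 0.2937]
ee_rot: [-1.285, -2.867, 0.0]
wrist_force: [-0.3, 0.1, 0.4]
gripper_width: 0.602
```

Request:
{"name": "arm_command", "arguments": {"series": [[[0,0,0],1,60],[[0,0,0],1,60],[[0,0,0],1,60],[[0,0,0],1,60],[[0,0,0],1,60],[[0,0,0],1,60],[[0,0,0],1,60],[[0,0,0],1,60],[[0,0,0],1,60],[[0,0,0],1,60]]}}

```text
time_s: 2.8
eef_pos: [0.5013, 0.3301, 0.2938]
ee_rot: [-2.546, -1.84, -0.0]
wrist_force: [-0.7, -0.1, -0.6]
gripper_width: 0.597
```

Request:
{"name": "arm_command", "arguments": {"series": [[[0,0,0],1,60],[[0,0,0],1,60],[[0,0,0],1,60],[[0,0,0],1,60],[[0,0,0],1,60],[[0,0,0],1,60],[[0,0,0],0.75,60]]}}

```text
time_s: 3.38
eef_pos: [0.5012, 0.3302, 0.2938]
ee_rot: [-3.026, -0.846, 0.0]
wrist_force: [-0.9, 0.8, 0.7]
gripper_width: 0.601
```

```bash
python3 -c "
from go import *
go([.512,.3223,.1723],31.57)"
```

```text
tcp [0.5012 0.3302 0.2938] jaw -58.8 shift u [0.21 0.49 4.86] turn u (shift first) -0.06 q7 -1.52 q1 -1.14 t 3.38 F [-0.9  0.8  0.7] w 0.601
world x tool axes [ 0.86  0.52 -0.  ] [ 0.52 -0.86 -0.  ]
```

Request:
{"name": "arm_command", "arguments": {"series": [[[0.2,0.5,0],0,60],[[0,0,0.8],0,60],[[0,0,0.8],0,60],[[0,0,0.8],0,60],[[0,0,0.8],0,60],[[0,0,0.6],0,60],[[0,0,0.6],0,60],[[0,0,0.45],0,60],[[0,0,0],0,60]]}}

```text
time_s: 4.13
eef_pos: [0.5108, 0.3215, 0.1702]
ee_rot: [3.022, 0.853, -0.006]
wrist_force: [0.0, -0.1, -0.2]
gripper_width: 0.6
```

Request:
{"name": "arm_command", "arguments": {"series": [[[0,0,0],0,30],[[0,0,0],0,25],[[0,0,0],0,20],[[0,0,0],0,10],[[0,0,0],0,0],[[0,0,0],0,0],[[0,0,0],0,0]], "squeeze": 100}}

```text
time_s: 4.72
eef_pos: [0.5139, 0.3215, 0.1744]
ee_rot: [3.023, 0.853, 0.005]
wrist_force: [1.2, -1.5, 5.6]
gripper_width: 0.178
```

Request:
{"name": "arm_command", "arguments": {"series": [[[0,0,-0.2],0,0],[[0,0,-0.4],0,0],[[0,0,-0.6],0,0],[[0,0,-0.8],0,0],[[0,0,-0.8],0,0],[[0,0,-0.6],0,0],[[0,0,-0.4],0,0],[[0,0,-0.2],0,0],[[0.1,-0.2,0],0,0],[[0.2,-0.5,0],0,0]]}}

```text
time_s: 5.55
eef_pos: [0.5098, 0.3395, 0.2724]
ee_rot: [3.024, 0.848, -0.001]
wrist_force: [-0.1, -0.3, -2.5]
gripper_width: 0.176
```

Request:
{"name": "arm_command", "arguments": {"series": [[[0.4,-0.9,0],0,0],[[0.4,-0.9,0],0,0],[[0.4,-0.9,0],0,0],[[0.4,-0.9,0],0,0],[[0.4,-0.9,0],0,0],[[0.4,-0.9,0],0,0],[[0.4,-0.9,0],0,0],[[0.3,-0.8,0],0,0],[[0.1,-0.4,0],0,0],[[0,0,0],0,0]]}}

```text
time_s: 6.38
eef_pos: [0.4762, 0.5464, 0.2701]
ee_rot: [3.021, 0.862, -0.005]
wrist_force: [-0.6, -0.5, -2.9]
gripper_width: 0.179
```

```bash
python3 - <<'E'
from go import *
go([.481,.540,.15],31.57)
im=cam("scene")["color"]; im2=cam("top")["color"]
cv2.imwrite("pics/c1.png",np.hstack([cv2.resize(im[80:230,180:330],(400,400)),cv2.resize(im2[120:290,40:210],(400,400))]))
E
```

```text
tcp [0.4762 0.5464 0.2701] jaw -58.2 shift u [0.04 0.32 4.8 ] turn u (shift first) 0.04 q7 -1.73 q1 -1.27 t 6.38 F [-0.6 -0.5 -2.9] w 0.179
world x tool axes [ 0.85  0.53 -0.  ] [ 0.53 -0.85 -0.  ]
```

View pics/c1.png

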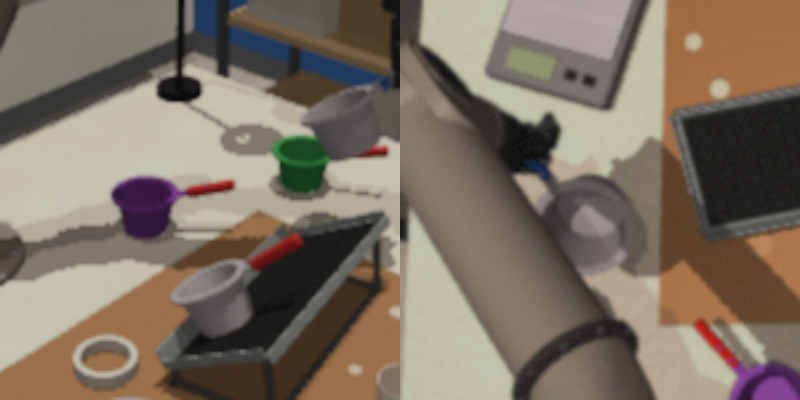

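Request:
{"name": "arm_command", "arguments": {"series": [[[0,0,0.4],0,0],[[0,0,0.8],0,0],[[0,0,0.9],0,0],[[0,0,0.9],0,0],[[0,0,0.9],0,0],[[0,0,0.7],0,0],[[0,0,0.4],0,0],[[0,0,0.2],0,0],[[0,0,0],0,0]]}}

```text
time_s: 7.23
eef_pos: [0.4797, 0.5413, 0.1416]
ee_rot: [3.023, 0.851, -0.002]
wrist_force: [0.2, 0.2, -1.2]
gripper_width: 0.175
```

Request:
{"name": "arm_command", "arguments": {"series": [[[0,0,0.15],0,0],[[0,0,0.15],0,0],[[0,0,0.15],0,0],[[0,0,0],0,0]]}}

```text
time_s: 7.57
eef_pos: [0.4795, 0.5426, 0.1311]
ee_rot: [-3.023, -0.853, -0.0]
wrist_force: [0.2, 0.2, -2.0]
gripper_width: 0.173
```

Request:
{"name": "arm_command", "arguments": {"series": [[[0,0,0.15],0,0],[[0,0,0.15],0,0],[[0,0,0],0,0]]}}

```text
time_s: 7.82
eef_pos: [0.4827, 0.5441, 0.127]
ee_rot: [-3.021, -0.852, -0.011]
wrist_force: [3.0, 1.2, 9.1]
gripper_width: 0.171
```

Request:
{"name": "arm_command", "arguments": {"series": [[[0,0,0.15],0,0],[[0,0,0],0,0]]}}

```text
time_s: 7.98
eef_pos: [0.4848, 0.545, 0.1253]
ee_rot: [-3.019, -0.851, -0.018]
wrist_force: [5.3, 2.3, 13.6]
gripper_width: 0.172
```

Request:
{"name": "arm_command", "arguments": {"series": [[[0,0,0.15],0,0],[[0,0,0],0,0]]}}

```text
time_s: 8.15
eef_pos: [0.4868, 0.546, 0.1235]
ee_rot: [-3.017, -0.85, -0.025]
wrist_force: [8.1, 2.7, 20.6]
gripper_width: 0.17
```

Request:
{"name": "arm_command", "arguments": {"series": [[[0.23,0,0],0,0],[[0.23,0,0],0,0],[[0.22,0,0.1],0,0],[[0.22,0,0.1],0,0],[[0.21,0,0.2],0,0],[[0.21,0,0.2],0,0],[[0,0,0],0,0]], "squeeze": 40}}

```text
time_s: 8.73
eef_pos: [0.5094, 0.5602, 0.1013]
ee_rot: [-3.024, -0.853, -0.003]
wrist_force: [1.7, -0.9, 6.4]
gripper_width: 0.167
```

Request:
{"name": "arm_command", "arguments": {"series": [[[0.19,0,0.21],0,0],[[0.19,0,0.21],0,0],[[0.17,0,0.23],0,0],[[0.17,0,0.23],0,0],[[0,0,0],0,0]]}}

```text
time_s: 9.15
eef_pos: [0.525, 0.5699, 0.0791]
ee_rot: [-3.023, -0.853, -0.005]
wrist_force: [2.4, 0.9, 3.7]
gripper_width: 0.174
```

Request:
{"name": "arm_command", "arguments": {"series": [[[0.15,0,0.23],0,0],[[0.15,0,0.23],0,0],[[0,0,0],0,0]]}}

```text
time_s: 9.4
eef_pos: [0.531, 0.5738, 0.0685]
ee_rot: [-3.023, -0.853, -0.004]
wrist_force: [2.6, 0.6, 5.4]
gripper_width: 0.166
```

```bash
python3 - <<'E'
from go import *
go([.531,.571,.068],31.57)
im=cam("scene")["color"]; im2=cam("top")["color"]
cv2.imwrite("pics/c2.png",np.hstack([cv2.resize(im[80:230,180:330],(400,400)),cv2.resize(im2[120:290,40:210],(400,400))]))
E
```

```text
tcp [0.531  0.5738 0.0685] jaw -58.5 shift u [-0.06  0.1   0.02] turn u (shift first) -0.01 q7 -1.65 q1 -1.16 t 9.4 F [2.6 0.6 5.4] w 0.166
world x tool axes [0.85 0.52 0.  ] [ 0.52 -0.85 -0.  ]
```

View pics/c2.png

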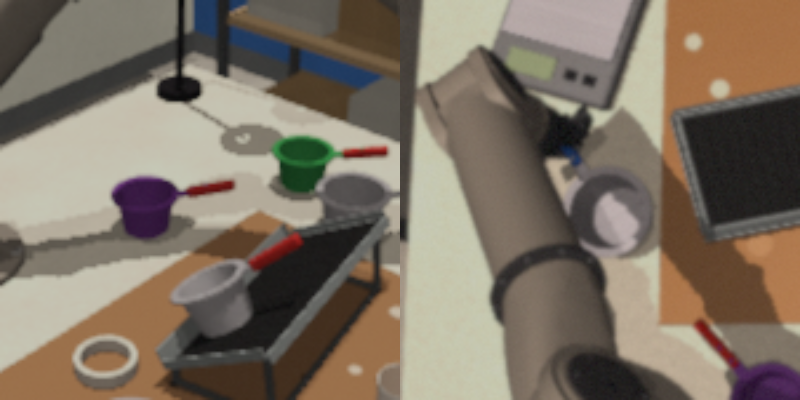

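Request:
{"name": "arm_command", "arguments": {"series": [[[0,0,0.05],0,35],[[0,0,0],0,35],[[0,0,0],0,35],[[0,0,0],0,35],[[0,0,0],0,0],[[0,0,0],0,0],[[0,0,0],0,0],[[0,0,0],0,0],[[0,0,0],0,0]], "squeeze": 110}}

```text
time_s: 10.25
eef_pos: [0.5293, 0.5731, 0.0664]
ee_rot: [3.023, 0.853, -0.001]
wrist_force: [-0.8, -0.9, 0.1]
gripper_width: 0.17
```

Request:
{"name": "arm_command", "arguments": {"series": [[[0,0,-0.2],0,0],[[0,0,-0.5],0,0],[[0,0,-1],0,0],[[0,0,-1],0,0],[[0,0,-1],0,0],[[0,0,-1],0,0],[[0,0,-1],0,0],[[0,0,-1],0,0],[[0,0,-1],0,0],[[0,0,-1],0,0]]}}

```text
time_s: 11.08
eef_pos: [0.5295, 0.5729, 0.2866]
ee_rot: [-3.023, -0.853, -0.002]
wrist_force: [0.4, 1.0, -2.3]
gripper_width: 0.167
```

Request:
{"name": "arm_command", "arguments": {"series": [[[-0.1,0.2,-0.9],0,0],[[-0.2,0.5,-0.6],0,0],[[-0.3,0.9,-0.4],0,0],[[-0.4,1,0],0,0],[[-0.4,1,0],0,0],[[-0.4,1,0],0,0],[[-0.4,1,0],0,0],[[-0.4,1,0],0,0],[[-0.4,1,0],0,0],[[-0.4,1,0],0,0]]}}

```text
time_s: 11.92
eef_pos: [0.5694, 0.3426, 0.332]
ee_rot: [-3.024, -0.851, 0.0]
wrist_force: [0.9, 0.6, -2.4]
gripper_width: 0.17
```

```bash
python3 - <<'E'
from go import *
go([.6607,-.0946,.25],31.57)
E
```

```text
tcp [0.5694 0.3426 0.332 ] jaw -58.5 shift u [-6.01 16.82  3.28] turn u (shift first) -0.02 q7 -1.45 q1 -1.04 t 11.92 F [ 0.9  0.6 -2.4] w 0.17
world x tool axes [0.85 0.52 0.  ] [ 0.52 -0.85 -0.  ]
```

Request:
{"name": "arm_command", "arguments": {"series": [[[-0.36,1,0],0,0],[[-0.36,1,0],0,0],[[-0.36,1,0],0,0],[[-0.36,1,0],0,0],[[-0.36,1,0],0,0],[[-0.36,1,0],0,0],[[-0.36,1,0],0,0],[[-0.36,1,0],0,0],[[-0.36,1,0],0,0],[[-0.36,1,0],0,0]]}}

```text
time_s: 12.75
eef_pos: [0.6228, 0.0827, 0.332]
ee_rot: [-3.024, -0.851, -0.0]
wrist_force: [-0.5, -0.6, -2.7]
gripper_width: 0.169
```

Request:
{"name": "arm_command", "arguments": {"series": [[[-0.36,1,0],0,0],[[-0.36,1,0.2],0,0],[[-0.36,1,0.5],0,0],[[-0.36,1,0.8],0,0],[[-0.3,0.8,0.8],0,0],[[-0.15,0.5,0.8],0,0],[[-0.1,0.3,0.8],0,0],[[0,0.1,0.6],0,0],[[0,0,0.3],0,0],[[0,0,0],0,0]]}}

```text
time_s: 13.58
eef_pos: [0.6538, -0.0625, 0.21]
ee_rot: [-3.023, -0.851, 0.005]
wrist_force: [-1.1, -0.0, -2.8]
gripper_width: 0.169
```

```bash
cat > hov.py <<'E'
from go import *
def hover(k,tgt,hd,gx,f,zrel):
    go(tgt,hd)
    s=r.sense(); Rm=R.from_rotvec(s["ee_rot"]).as_matrix(); x=Rm[:,0]
    a=np.arctan2(x[1],x[0]); z=s["eef_pos"][2]+.0187-POT[k][3]
    o=s["eef_pos"][:2]-gx*x[:2]
    l=np.load("pose.npz")["l"]; print("pot origin pred",o,z,"az",np.degrees(a),"err",o-l[:2])
    it=[(k,*uppose(*o,a,z)),("l",*uppose(*l))]
    overlay("top",it,(230,105,390,225),4,"pics/a.png"); overlay("scene",it,(180,125,290,285),4,"pics/b.png")
    A=cv2.imread("pics/a.png");B=cv2.imread("pics/b.png")
    cv2.imwrite(f,np.hstack([cv2.resize(A,(480,360)),cv2.resize(B,(247,360))]) if 0 else np.hstack([A[:, :430],np.pad(B[:480],((0,max(0,480-B.shape[0])),(0,0),(0,0)))[:, :370]]))
E
python3 -c "
from hov import *
hover('m',[.6607,-.0946,.19],31.57,.107,'pics/hm.png',0)"
```

```text
tcp [ 0.6538 -0.0625  0.21  ] jaw -58.5 shift u [-0.43  1.24  0.8 ] turn u (shift first) -0.02 q7 -0.73 q1 -0.43 t 13.58 F [-1.1 -0.  -2.8] w 0.169
world x tool axes [ 0.85  0.52 -0.  ] [ 0.52 -0.85 -0.  ]
pot origin pred [ 0.56255937 -0.11839531] 0.14167037247482847 az 31.465163881673035 err [-0.00694864  0.0322426 ]
```

View pics/hm.png

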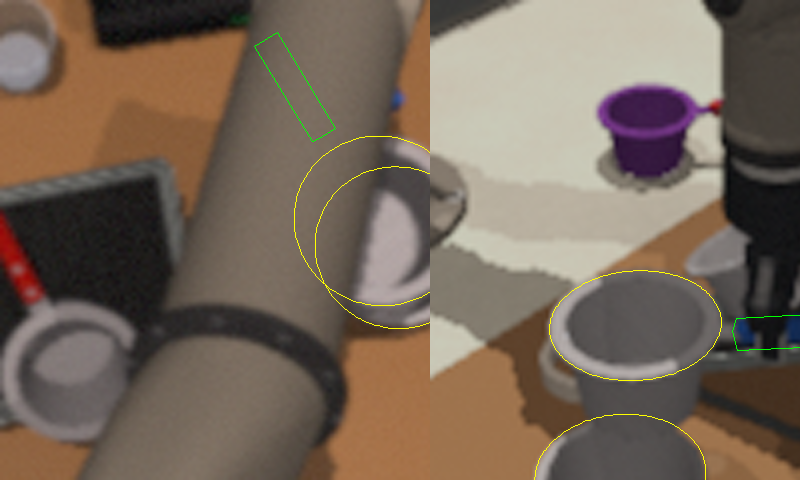

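Request:
{"name": "arm_command", "arguments": {"series": [[[-0.2,0.4,0],0,0],[[-0.2,0.6,0],0,0],[[0,0.2,0],0,0],[[0,0,0],0,0],[[0,0,0],0,0]]}}

```text
time_s: 14.1
eef_pos: [0.6629, -0.0932, 0.2122]
ee_rot: [-3.024, -0.852, -0.002]
wrist_force: [-0.4, 1.1, -2.5]
gripper_width: 0.167
```

```bash
python3 -c "
from hov import *
hover('m',[.6607,-.0946,.083],31.57,.107,'pics/hm2.png',0)"
```

```text
tcp [ 0.6629 -0.0932  0.2122] jaw -58.5 shift u [-0.11 -0.    5.17] turn u (shift first) -0.02 q7 -0.68 q1 -0.38 t 14.1 F [-0.4  1.1 -2.5] w 0.167
world x tool axes [0.85 0.52 0.  ] [ 0.52 -0.85  0.  ]
pot origin pred [ 0.57167617 -0.14910777] 0.14386840155258743 az 31.478117327981057 err [0.00216816 0.00153014]
```

Request:
{"name": "arm_command", "arguments": {"series": [[[-0.1,0,0.3],0,0],[[0,0,0.6],0,0],[[0,0,0.7],0,0],[[0,0,0.7],0,0],[[0,0,0.6],0,0],[[0,0,0.5],0,0],[[0,0,0.4],0,0],[[0,0,0.3],0,0],[[0,0,0.2],0,0],[[0,0,0],0,0]]}}

```text
time_s: 15.03
eef_pos: [0.6601, -0.0941, 0.1031]
ee_rot: [-3.023, -0.853, 0.002]
wrist_force: [-0.6, -0.3, -2.1]
gripper_width: 0.166
```

Request:
{"name": "arm_command", "arguments": {"series": [[[0,0,0.15],0,0],[[0,0,0.15],0,0],[[0,0,0.15],0,0],[[0,0,0],0,0]]}}

```text
time_s: 15.37
eef_pos: [0.6602, -0.0942, 0.0922]
ee_rot: [-3.023, -0.853, 0.001]
wrist_force: [-0.3, -0.9, -2.4]
gripper_width: 0.17
```

```bash
python3 -c "
from hov import *
hover('m',[.6607,-.0946,.083],31.57,.107,'pics/hm3.png',0)"
```

```text
tcp [ 0.6602 -0.0942  0.0922] jaw -58.5 shift u [0.01 0.03 0.37] turn u (shift first) -0.01 q7 -0.61 q1 -0.33 t 15.37 F [-0.3 -0.9 -2.4] w 0.17
world x tool axes [ 0.85  0.52 -0.  ] [ 0.52 -0.85 -0.  ]
pot origin pred [ 0.56895116 -0.15011623] 0.023927899801517855 az 31.522541956481565 err [-0.00055685  0.00052168]
```

Request:
{"name": "arm_command", "arguments": {"series": [[[0,0,0.12],0,0],[[0,0,0.12],0,0],[[0,0,0],0,0]]}}

```text
time_s: 15.72
eef_pos: [0.6601, -0.0941, 0.0861]
ee_rot: [-3.023, -0.853, 0.001]
wrist_force: [0.0, 0.5, -2.2]
gripper_width: 0.17
```

Request:
{"name": "arm_command", "arguments": {"series": [[[0,0,0.1],0,0],[[0,0,0.05],0,0],[[0,0,0],0,0]]}}

```text
time_s: 15.97
eef_pos: [0.6603, -0.0942, 0.0826]
ee_rot: [-3.023, -0.853, 0.001]
wrist_force: [-0.1, -0.4, -2.1]
gripper_width: 0.17
```

Request:
{"name": "arm_command", "arguments": {"series": [[[0,0,0.05],0,0],[[0,0,0.05],0,0],[[0,0,0],0,0]]}}

```text
time_s: 16.22
eef_pos: [0.6607, -0.0944, 0.081]
ee_rot: [3.023, 0.853, 0.001]
wrist_force: [-1.6, 1.3, 2.5]
gripper_width: 0.167
```

Request:
{"name": "arm_command", "arguments": {"series": [[[0,0,0.05],0,0],[[0,0,0],0,0],[[0,0,0],0,0]], "squeeze": 20}}

```text
time_s: 16.47
eef_pos: [0.6611, -0.0943, 0.0806]
ee_rot: [-3.023, -0.853, -0.002]
wrist_force: [-1.3, 0.7, 8.1]
gripper_width: 0.17
```

Request:
{"name": "arm_command", "arguments": {"series": [[[0,0,0],0,22],[[0,0,0],0,28],[[0,0,0],0,40],[[0,0,0],0,60],[[0,0,0],0,60],[[0,0,-0.3],0,60],[[0,0,-0.6],0,60],[[0,0,-1],0,60],[[0,0,-1],0,60],[[0,0,-1],0,60]]}}

```text
time_s: 17.3
eef_pos: [0.6606, -0.0947, 0.1793]
ee_rot: [3.023, 0.853, 0.001]
wrist_force: [-0.2, 0.1, 0.2]
gripper_width: 0.599
```

```bash
python3 -c "
from go import *
go([.5393,.1534,.29],28.5)
im=cam('scene')['color']; cv2.imwrite('pics/n1.png',cv2.resize(im[140:290,190:350],None,fx=4,fy=4,interpolation=cv2.INTER_CUBIC))"
```

```text
tcp [ 0.6606 -0.0947  0.1793] jaw -58.5 shift u [  1.05 -10.99  -4.44] turn u (shift first) 0.5 q7 -0.66 q1 -0.37 t 17.3 F [-0.2  0.1  0.2] w 0.599
world x tool axes [0.85 0.52 0.  ] [ 0.52 -0.85  0.  ]
```

View pics/n1.png

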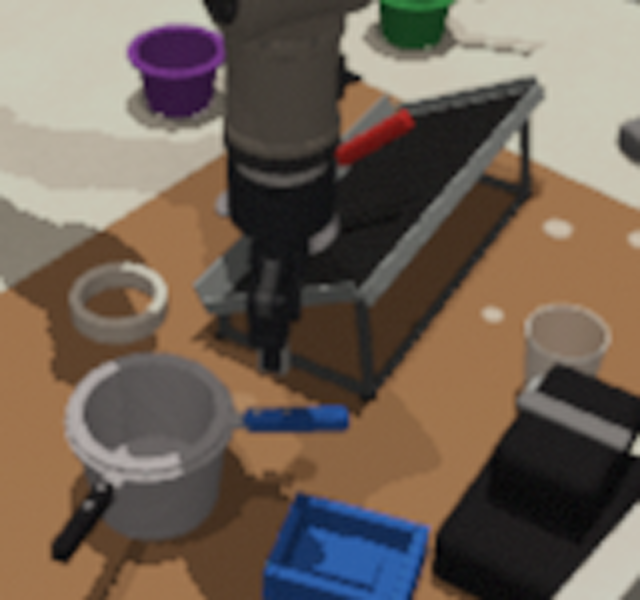

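Request:
{"name": "arm_command", "arguments": {"series": [[[0,0,-1],0,60],[[0,-0.3,-1],0,60],[[0.1,-1,-1],0.5,60],[[0.1,-1,-1],0,60],[[0.1,-1,0],0,60],[[0.1,-1,0],0,60],[[0.1,-1,0],0,60],[[0.1,-1,0],0,60],[[0.1,-1,0],0,60],[[0.1,-1,0],0,60]]}}

```text
time_s: 18.18
eef_pos: [0.577, 0.0975, 0.2782]
ee_rot: [-3.045, -0.773, -0.002]
wrist_force: [0.2, 0.2, -0.8]
gripper_width: 0.598
```

Request:
{"name": "arm_command", "arguments": {"series": [[[0.1,-1,0],0,60],[[0.1,-1,0],0,60],[[0.05,-0.7,0],0,60],[[0,0,0],0,60],[[0,0,0],0,60]]}}

```text
time_s: 18.6
eef_pos: [0.5506, 0.1598, 0.2778]
ee_rot: [-3.043, -0.777, -0.002]
wrist_force: [0.2, -0.3, 0.4]
gripper_width: 0.6
```

```bash
python3 -c "
from go import *
go([.5393,.1534,.16],28.5)"
```

```text
tcp [0.5506 0.1598 0.2778] jaw -61.4 shift u [-0.53  0.01  4.71] turn u (shift first) 0.02 q7 -1.26 q1 -0.9 t 18.6 F [ 0.2 -0.3  0.4] w 0.6
world x tool axes [0.88 0.48 0.  ] [ 0.48 -0.88 -0.  ]
```

Request:
{"name": "arm_command", "arguments": {"series": [[[-0.5,0,0.3],0,60],[[0,0,0.8],0,60],[[0,0,0.8],0,60],[[0,0,0.8],0,60],[[0,0,0.8],0,60],[[0,0,0.6],0,60],[[0,0,0.5],0,60],[[0,0,0.1],0,60],[[0,0,0],0,60]]}}

```text
time_s: 19.35
eef_pos: [0.5398, 0.152, 0.1591]
ee_rot: [3.045, 0.771, -0.001]
wrist_force: [-0.5, 0.0, 0.4]
gripper_width: 0.597
```

Request:
{"name": "arm_command", "arguments": {"series": [[[0,0,0],0,30],[[0,0,0],0,25],[[0,0,0],0,20],[[0,0,0],0,10],[[0,0,0],0,0],[[0,0,0],0,0],[[0,0,0],0,0]], "squeeze": 100}}

```text
time_s: 19.93
eef_pos: [0.5411, 0.1526, 0.1607]
ee_rot: [3.044, 0.774, 0.004]
wrist_force: [1.8, -2.7, 5.8]
gripper_width: 0.177
```

Request:
{"name": "arm_command", "arguments": {"series": [[[0,0,-0.2],0,0],[[0,0,-0.4],0,0],[[0,0,-0.6],0,0],[[0,0,-0.8],0,0],[[0,0,-0.9],0,0],[[0,0,-0.7],0,0],[[0,-0.2,-0.5],0,0],[[0,-0.5,-0.2],0,0],[[0.2,-0.8,0],0,0],[[0.2,-1,0],0,0]]}}

```text
time_s: 20.77
eef_pos: [0.5187, 0.2124, 0.2678]
ee_rot: [-3.045, -0.769, -0.002]
wrist_force: [0.2, -0.4, -1.7]
gripper_width: 0.18
```

```bash
python3 -c "
from go import *
go([.4805,.537,.126],28.5)"
```

```text
tcp [0.5187 0.2124 0.2678] jaw -61.6 shift u [  4.82 -12.15   5.68] turn u (shift first) -0.02 q7 -1.39 q1 -1.01 t 20.77 F [ 0.2 -0.4 -1.7] w 0.18
world x tool axes [0.88 0.47 0.  ] [ 0.47 -0.88 -0.  ]
```

Request:
{"name": "arm_command", "arguments": {"series": [[[0.42,-1,0],0,0],[[0.42,-1,0],0,0],[[0.42,-1,0],0,0],[[0.42,-1,0],0,0],[[0.42,-1,0],0,0],[[0.42,-1,0],0,0],[[0.42,-1,0],0,0],[[0.42,-1,0],0,0],[[0.42,-1,0],0,0],[[0.42,-1,0],0,0]]}}

```text
time_s: 21.6
eef_pos: [0.4903, 0.4843, 0.2668]
ee_rot: [3.045, 0.775, -0.001]
wrist_force: [-0.6, 0.2, -1.8]
gripper_width: 0.174
```

Request:
{"name": "arm_command", "arguments": {"series": [[[0.3,-0.9,0],0,0],[[0.2,-0.6,0.2],0,0],[[0.1,-0.3,0.6],0,0],[[0,0,0.9],0,0],[[0,0,1],0,0],[[0,0,1],0,0],[[0,0,0.8],0,0],[[0,0,0.6],0,0],[[0,0,0.3],0,0],[[0,0,0],0,0]]}}

```text
time_s: 22.43
eef_pos: [0.4825, 0.5278, 0.1294]
ee_rot: [3.043, 0.772, -0.005]
wrist_force: [-0.4, 0.0, -0.7]
gripper_width: 0.177
```

```bash
python3 -c "
from go import *
go([.4805,.537,.116],28.5)"
```

```text
tcp [0.4825 0.5278 0.1294] jaw -61.5 shift u [ 0.11 -0.36  0.54] turn u (shift first) -0.0 q7 -1.72 q1 -1.22 t 22.43 F [-0.4  0.  -0.7] w 0.177
world x tool axes [ 0.88  0.48 -0.  ] [ 0.48 -0.88  0.  ]
```

Request:
{"name": "arm_command", "arguments": {"series": [[[0,-0.2,0.15],0,0],[[0,0,0.15],0,0],[[0,0,0.15],0,0],[[0,0,0],0,0]]}}

```text
time_s: 22.77
eef_pos: [0.4807, 0.5339, 0.1205]
ee_rot: [-3.044, -0.774, -0.0]
wrist_force: [-0.0, -0.4, -2.0]
gripper_width: 0.174
```

Request:
{"name": "arm_command", "arguments": {"series": [[[0,0,0.15],0,0],[[0,0,0],0,0]]}}

```text
time_s: 22.93
eef_pos: [0.4816, 0.5342, 0.1174]
ee_rot: [-3.044, -0.773, -0.003]
wrist_force: [0.6, 0.8, 0.8]
gripper_width: 0.175
```

Request:
{"name": "arm_command", "arguments": {"series": [[[0,0,0.15],0,0],[[0,0,0],0,0]]}}

```text
time_s: 23.1
eef_pos: [0.4831, 0.5351, 0.1154]
ee_rot: [-3.042, -0.772, -0.008]
wrist_force: [1.7, 1.7, 5.9]
gripper_width: 0.169
```

Request:
{"name": "arm_command", "arguments": {"series": [[[0.22,0,0.03],0,0],[[0.21,0,0.07],0,0],[[0.21,0,0.17],0,0],[[0.2,0,0.17],0,0],[[0.19,0,0.18],0,0],[[0.19,0,0.18],0,0],[[0,0,0],0,0]], "squeeze": 40}}

```text
time_s: 23.68
eef_pos: [0.5094, 0.5487, 0.093]
ee_rot: [-3.045, -0.773, -0.003]
wrist_force: [1.1, 0.4, 5.6]
gripper_width: 0.169
```

Request:
{"name": "arm_command", "arguments": {"series": [[[0.17,0,0.2],0,0],[[0.17,0,0.2],0,0],[[0.16,0,0.22],0,0],[[0.16,0,0.22],0,0],[[0,0,0],0,0]]}}

```text
time_s: 24.1
eef_pos: [0.5246, 0.5569, 0.0724]
ee_rot: [-3.044, -0.772, -0.006]
wrist_force: [1.4, 0.1, 6.5]
gripper_width: 0.17
```

Request:
{"name": "arm_command", "arguments": {"series": [[[0.15,0,0.23],0,0],[[0.15,0,0.23],0,0],[[0,0,0],0,0],[[0,0,0],0,0]]}}

```text
time_s: 24.43
eef_pos: [0.5308, 0.5604, 0.0613]
ee_rot: [-3.044, -0.773, -0.005]
wrist_force: [1.9, 0.3, 5.4]
gripper_width: 0.165
```

```bash
python3 -c "
from go import *
go([.528,.563,.0583],28.5)"
```

```text
tcp [0.5308 0.5604 0.0613] jaw -61.5 shift u [-0.05 -0.15  0.12] turn u (shift first) -0.0 q7 -1.69 q1 -1.15 t 24.43 F [1.9 0.3 5.4] w 0.165
world x tool axes [0.88 0.48 0.  ] [ 0.48 -0.88 -0.  ]
```

Request:
{"name": "arm_command", "arguments": {"series": [[[0.03,0,0.1],0,0],[[0.02,0,0.08],0,0],[[0,0,0],0,0]]}}

```text
time_s: 24.68
eef_pos: [0.5326, 0.5613, 0.0582]
ee_rot: [-3.043, -0.773, -0.007]
wrist_force: [0.8, 0.4, 11.6]
gripper_width: 0.171
```

Request:
{"name": "arm_command", "arguments": {"series": [[[0,0,0],0,35],[[0,0,0],0,35],[[0,0,0],0,35],[[0,0,0],0,35],[[0,0,0],0,0],[[0,0,0],0,0],[[0,0,0],0,0],[[0,0,0],0,0],[[0,0,0],0,0]], "squeeze": 110}}

```text
time_s: 25.43
eef_pos: [0.5297, 0.5601, 0.0558]
ee_rot: [3.044, 0.774, -0.001]
wrist_force: [-0.1, 0.3, -0.6]
gripper_width: 0.167
```

Request:
{"name": "arm_command", "arguments": {"series": [[[0,0,-0.2],0,0],[[0,0,-0.5],0,0],[[0,0,-1],0,0],[[0,0,-1],0,0],[[0,0,-1],0,0],[[0,0,-0.9],0,0],[[-0.1,0.2,-0.7],0,0],[[-0.2,0.5,-0.5],0,0],[[-0.3,0.9,-0.2],0,0],[[-0.4,1,0],0,0]]}}

```text
time_s: 26.27
eef_pos: [0.5392, 0.491, 0.2079]
ee_rot: [-3.043, -0.776, -0.003]
wrist_force: [0.2, -0.5, -1.8]
gripper_width: 0.168
```

```bash
python3 -c "
from go import *
go([.6500,-.08,.2],28.5)
im=cam('scene')['color']; 
cv2.imwrite('pics/sm.png',cv2.resize(im[90:230,180:330],None,fx=4,fy=4,interpolation=cv2.INTER_CUBIC))"
```

```text
tcp [0.5392 0.491  0.2079] jaw -61.4 shift u [-7.05 22.17  0.28] turn u (shift first) 0.02 q7 -1.65 q1 -1.14 t 26.27 F [ 0.2 -0.5 -1.8] w 0.168
world x tool axes [0.88 0.48 0.  ] [ 0.48 -0.88 -0.  ]
```

Request:
{"name": "arm_command", "arguments": {"series": [[[-0.6,0.95,-0.1],0,0],[[-0.62,0.95,-0.1],0,0],[[-0.62,0.95,-0.1],0,0],[[-0.62,0.95,-0.1],0,0],[[-0.62,0.95,0],0,0],[[-0.62,0.95,0],0,0],[[-0.62,0.95,0],0,0],[[-0.62,0.95,0],0,0],[[-0.62,0.95,0],0,0],[[-0.62,0.95,0],0,0]]}}

```text
time_s: 27.15
eef_pos: [0.5156, 0.206, 0.2159]
ee_rot: [-3.045, -0.772, 0.002]
wrist_force: [-0.1, -0.5, -2.3]
gripper_width: 0.17
```

Request:
{"name": "arm_command", "arguments": {"series": [[[-0.65,0.95,0],0,0],[[-0.65,0.95,0],0,0],[[-0.65,0.95,0],0,0],[[-0.65,0.95,0],0,0],[[-0.65,0.95,0],0,0],[[-0.65,0.95,0],0,0],[[-0.65,0.95,0],0,0],[[-0.6,0.9,0],0,0],[[-0.6,0.8,0],0,0],[[-0.3,0.5,0],0,0]]}}

```text
time_s: 27.98
eef_pos: [0.487, -0.0619, 0.216]
ee_rot: [-3.046, -0.767, 0.002]
wrist_force: [-0.6, -0.1, -1.9]
gripper_width: 0.167
```

Request:
{"name": "arm_command", "arguments": {"series": [[[0,0,0],-0.5,0],[[0,0,0],-0.8,0],[[0,0,0],-1,0],[[0,0,0],-1,0],[[0,0,0],-1,0],[[0,0,0],-1,0],[[0,0,0],-1,0],[[0,0,0],-1,0],[[0,0,0],-1,0],[[0,0,0],-1,0]]}}

```text
time_s: 28.82
eef_pos: [0.4878, -0.0587, 0.2158]
ee_rot: [-2.324, -2.112, 0.001]
wrist_force: [0.3, 0.5, -2.2]
gripper_width: 0.168
```

Request:
{"name": "arm_command", "arguments": {"series": [[[0,0,0],-1,0],[[0,0,0],-1,0],[[0,0,0],-1,0],[[0,0,0],-1,0],[[0,0,0],-1,0],[[0,0,0],-1,0],[[0,0,0],-1,0],[[0,0,0],-1,0],[[0,0,0],-1,0],[[0,0,0],-0.3,0]]}}

```text
time_s: 29.65
eef_pos: [0.4878, -0.0587, 0.2158]
ee_rot: [-1.065, -2.954, 0.001]
wrist_force: [0.2, -0.4, -1.1]
gripper_width: 0.17
```

```bash
python3 -c "
from go import *
go([.4925,-.086,.1358],140)"
```

```text
tcp [ 0.4878 -0.0587  0.2158] jaw 50.4 shift u [-0.84 -0.72  3.2 ] turn u (shift first) 0.06 q7 0.97 q1 -0.35 t 29.65 F [ 0.2 -0.4 -1.1] w 0.17
world x tool axes [-0.77  0.64  0.  ] [ 0.64  0.77 -0.  ]
```

Request:
{"name": "arm_command", "arguments": {"series": [[[-0.3,-0.2,0.3],0,0],[[-0.4,-0.4,0.5],0,0],[[-0.15,-0.1,0.3],0,0],[[0,0,0.1],0,0],[[0,0,0],0,0],[[0,0,0],0,0]]}}

```text
time_s: 30.15
eef_pos: [0.4941, -0.0844, 0.1861]
ee_rot: [-1.071, -2.953, -0.0]
wrist_force: [0.4, 0.6, -1.4]
gripper_width: 0.168
```

```bash
sed -i 's/z=s\["eef_pos"\]\[2\]+.0187-POT\[k\]\[3\]/z=s["eef_pos"][2]-zrel/; s/it=\[/l_=l; it=[("m",*uppose(*l[:2],np.radians(31.5),.015)),/' hov.py
sed -i 's/(230,105,390,225),4/(275,110,382,215),4/; s/(180,125,290,285),4/(180,170,280,275),4/; s/cv2.imwrite(f,.*/cv2.imwrite(f,np.hstack([A,B]))/' hov.py
python3 -c "
from hov import *
hover('s',[.4925,-.086,.0858],140,.1005,'pics/hs.png',.0558)"
```

```text
tcp [ 0.4941 -0.0844  0.1861] jaw 50.1 shift u [ 0.   -0.09  4.01] turn u (shift first) 0.02 q7 1.05 q1 -0.29 t 30.15 F [ 0.4  0.6 -1.4] w 0.168
world x tool axes [-0.77  0.64  0.  ] [ 0.64  0.77 -0.  ]
pot origin pred [ 0.57118247 -0.14884726] 0.13030566177211306 az 140.12214103648586 err [0.00167446 0.00179065]
```

View pics/hs.png

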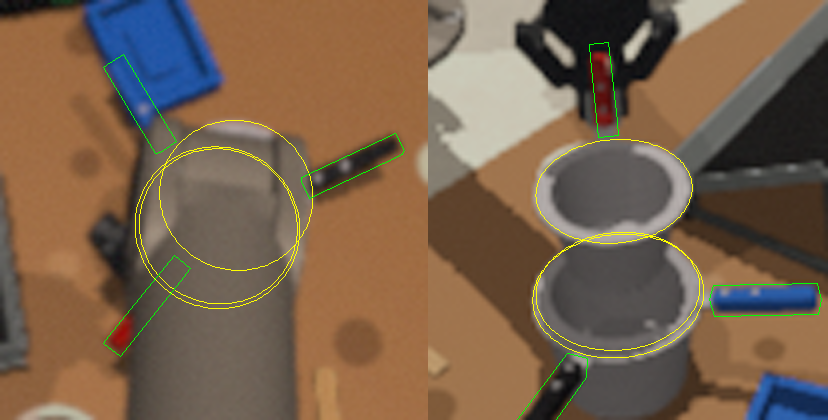

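Request:
{"name": "arm_command", "arguments": {"series": [[[-0.05,-0.1,0.3],0,0],[[0,0,0.5],0,0],[[0,0,0.6],0,0],[[0,0,0.6],0,0],[[0,0,0.5],0,0],[[0,0,0.4],0,0],[[0,0,0.3],0,0],[[0,0,0.1],0,0],[[0,0,0],0,0]]}}

```text
time_s: 31.0
eef_pos: [0.4935, -0.0875, 0.1031]
ee_rot: [-1.071, -2.953, 0.001]
wrist_force: [0.6, -0.2, -1.2]
gripper_width: 0.165
```

Request:
{"name": "arm_command", "arguments": {"series": [[[0,0,0.12],0,0],[[0,0,0.12],0,0],[[0,0,0],0,0],[[0,0,0],0,0]]}}

```text
time_s: 31.33
eef_pos: [0.4939, -0.0876, 0.0977]
ee_rot: [1.071, 2.953, 0.0]
wrist_force: [-0.3, -0.6, -1.4]
gripper_width: 0.165
```

```bash
python3 -c "
from hov import *
hover('s',[.4925,-.086,.0858],140,.099,'pics/hs2.png',.0558)"
```

```text
tcp [ 0.4939 -0.0876  0.0977] jaw 50.1 shift u [0.08 0.01 0.48] turn u (shift first) 0.02 q7 1.13 q1 -0.24 t 31.33 F [-0.3 -0.6 -1.4] w 0.165
world x tool axes [-0.77  0.64 -0.  ] [0.64 0.77 0.  ]
pot origin pred [ 0.56982638 -0.15104724] 0.0418961591342442 az 140.11636008663294 err [ 0.00031837 -0.00040933]
```

Aligned, with 12 mm still to go.

Request:
{"name": "arm_command", "arguments": {"series": [[[0,0,0.12],0,0],[[0,0,0.12],0,0],[[0,0,0.08],0,0],[[0,0,0],0,0]]}}

```text
time_s: 31.77
eef_pos: [0.4933, -0.0875, 0.089]
ee_rot: [-1.071, -2.952, 0.001]
wrist_force: [-0.2, -0.3, -1.1]
gripper_width: 0.169
```

Request:
{"name": "arm_command", "arguments": {"series": [[[0,0,0.06],0,0],[[0,0,0.05],0,0],[[0,0,0],0,0]]}}

```text
time_s: 32.02
eef_pos: [0.4936, -0.0875, 0.0865]
ee_rot: [-1.071, -2.953, 0.0]
wrist_force: [0.7, -0.7, -1.3]
gripper_width: 0.166
```

Request:
{"name": "arm_command", "arguments": {"series": [[[0,0,0.05],0,0],[[0,0,0.05],0,0],[[0,0,0],0,0]]}}

```text
time_s: 32.27
eef_pos: [0.4939, -0.0875, 0.0846]
ee_rot: [1.071, 2.953, 0.0]
wrist_force: [-3.2, 1.4, 5.2]
gripper_width: 0.169
```

Request:
{"name": "arm_command", "arguments": {"series": [[[0,0,0.05],0,0],[[0,0,0],0,0],[[0,0,0],0,0]], "squeeze": 20}}

```text
time_s: 32.52
eef_pos: [0.494, -0.0875, 0.0841]
ee_rot: [1.072, 2.953, 0.001]
wrist_force: [-4.8, 2.3, 11.9]
gripper_width: 0.167
```

Request:
{"name": "arm_command", "arguments": {"series": [[[0,0,0],0,22],[[0,0,0],0,28],[[0,0,0],0,40],[[0,0,0],0,55],[[0,0,0],0,55],[[0,0,-0.3],0,55],[[0,0,-0.6],0,55],[[0,0,-1],0,55],[[0,0,-1],0,55],[[0,0,-1],0,55]]}}

```text
time_s: 33.35
eef_pos: [0.4934, -0.0877, 0.1819]
ee_rot: [-1.072, -2.953, 0.001]
wrist_force: [1.3, -0.1, -0.4]
gripper_width: 0.552
```

Request:
{"name": "arm_command", "arguments": {"series": [[[0,0,-1],0,55],[[0,0,-1],0,55],[[1,0.6,-1],0,55],[[1,0.6,-0.5],0,55],[[1,0.6,0],0,55],[[1,0.6,0],0,55],[[1,0.6,0],0,55],[[1,0.6,0],0,55],[[0.5,0.3,0],0,55],[[0,0,0],0,55]]}}

```text
time_s: 34.18
eef_pos: [0.4304, 0.0947, 0.2685]
ee_rot: [-1.063, -2.956, -0.002]
wrist_force: [0.1, -1.0, 0.7]
gripper_width: 0.552
```

```bash
python3 - <<'E'
from h import *
s=r.sense(); print(s["time_s"],s["eef_pos"],s["wrist_force"])
l=np.load("pose.npz")["l"]
it=[("l",*uppose(*l)),("m",*uppose(*l[:2],np.radians(31.5),.015)),("s",*uppose(*l[:2],np.radians(140),.030))]
overlay("top",it,(275,110,382,210),4,"pics/a.png"); overlay("scene",it,(185,195,282,295),4,"pics/b.png")
A=cv2.imread("pics/a.png")
B=cv2.resize(cam("scene")["color"][195:295,185:282],None,fx=4,fy=4,interpolation=cv2.INTER_CUBIC)
full=cv2.resize(cam("top")["color"],(267,200)); B2=cv2.imread("pics/b.png")
cv2.imwrite("pics/fin.png",np.hstack([A[:, :410],B2[:, :390]]) if 0 else np.vstack([np.hstack([A[:400,:410],B2[:400,:388]]),np.hstack([cv2.resize(cam("top")["color"],(266,200)),cv2.resize(cam("scene")["color"],(266,200)),cv2.resize(B[50:250,:266],(266,200))])]))
E
```

```text
34.1833 [0.43039218 0.09473185 0.26851785] [ 0.10882617 -0.99312381  0.73870809]
```

View pics/fin.png

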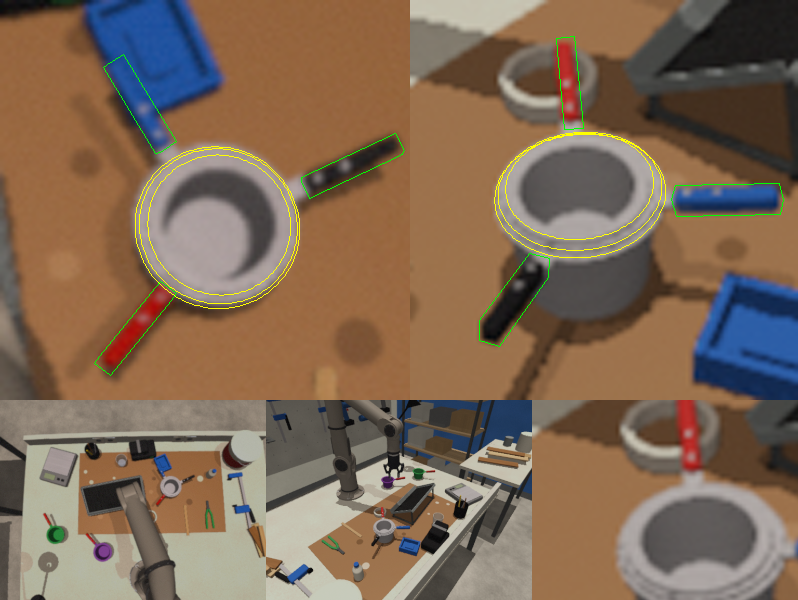

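The final picture matches the seated model in both views. The three rims are stacked concentrically at about (217,228) in the top crop. The handles point three different ways: blue (140,105), black (352,165), red (135,330). The rack is empty and everything else is where it was.

```bash
python3 -c "
from station import r
print(r.sign_off())"
```

```text
the job is handed in; nothing more can be done
None
```

The three pots are nested in the large one and I handed the job in at about 34 s of the 64 s allowed; no verdict was reported.

**What I did:** I took the medium pot off the rack by its blue grip and rolled it upright on clear bench to the left. I then gripped it again and lowered it into the large pot until the wrist force showed light contact. The small pot (the steel one with the red handle) went into the medium pot the same way. The green and purple look-alikes were not touched.

**Last checks:**
- **Seating:** in both camera views the rims lie on the outlines predicted for fully seated pots, to within about 1 pixel. Contact came at the expected heights.
- **Handles:** they point to about -67° (large), 31° (medium) and 140° (small), so each is at least 98° from the next.
- **Large pot and bench:** the large pot is where it was, and nothing else on the bench appears to have moved.
- **Forces:** the highest wrist force I read was about 22 N, while rolling the medium pot upright. It was about 13 N or less at seating. These are readings at the end of each move, so brief peaks in between are not covered.
- **Robot:** the arm is clear of everything and touching nothing.

No check failed. The one disagreement was that the small pot sat about 1.5 mm off in the grip, which I corrected before lowering it.

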